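# Change round the oil bottle, shaker and ramekin

## Robot

A 7-joint arm with a two-finger parallel gripper is mounted at the origin on the work surface. World frame = base frame: x ahead of the robot, y to its left, z up, the work surface at z = 0. Lengths are in m, angles in rad, forces in N, time in s.
With the tool pointing down it reaches from about 0.35 to 0.9 m from the base axis. Payload 19.9 kg.
Tool frame: the origin (TCP) lies midway between the tips of the shut fingers; the grasp point (between the pads) lies 19 mm behind it (manip.hold_point_z is the distance from the TCP to the grasp point, in m); x points along the fingers, y is the direction in which the jaws open and shut, and the axes are right-handed (so a half turn about x gives the same grasp; the last joint's range is limited). The gripper opens to 94 mm and grips with 3 to 60 N. Pads are 16 mm wide; open, the fingers measure 119 mm over their backs; the gripper's body (75 mm by 177 mm) begins 78 mm behind the grasp point.
Start: joints at [-1.163, 0.417, -0.01, 1.614, 0.005, 1.111, -0.053], TCP at [0.272, 0.563, 0.205] pointing down, gripper open.
Joint ranges: [-2.81, 2.81], [-0.39, 2.02], [-1.27, 1.25], [0.06, 2.57], [-1.19, 4.33], [0.19, 2], [-2.82, 2.82]. Speed limits (rad/s): [1.89, 1.89, 2.39, 2.39, 3.01, 3.01, 3.01].

## Interface

Orientations are given as a unit quaternion [w, x, y, z].
In Python, from cell import observe, imaging, workorder, manip gives the robot as it stands.
- The arm moves only by the tool jog_arm, never from a script. Its argument "steps" is a list that holds one entry, the list of rows, each a list of 7 numbers: the shift along the tool's x, y, z in m, then the turn, a rotation vector about the tool's x, y, z in rad, then the closure, from 0 (fully open) to 1 (shut). A call has exactly 8 rows; each row shifts and turns the commanded pose from where the row before left it, along the tool's axes as they then stand; what a row does not reach is not made up. A row lasts 1/10 s, in which the tool goes at most 50 mm and 8.59 degrees, less where a joint would pass 70% of its speed; a pose out of reach is approached as far as the arm can. A call is refused whole if a number of a shift passes 0.05 or a number of a turn 0.15, either way. A call with a gripper value outside its range is refused whole. The fingers move at their own pace and stop on an object; "newtons" is the grip in N (left out, the last holds). Time passes only in rows, so rows that do not move let the fingers close, or fill a call up. It gives the time, the measured TCP pose, the force and the opening at its end, in the units of the state.
- observe(): the state, without advancing time (a new reading comes with each control period).
- imaging.read_camera(name): name is "scene" or "top"; returns the picture (420x560x3 uint8, red, green, blue); there is no depth.
- imaging.get_calibration(name): a dict with "fx", "fy", "cx", "cy" (pixels), "origin" and "rotation" of the camera in the world. Camera axes: x right, y down, z forward; pixel columns grow to the right and rows downward; lengths in m; the calibration is good to about 2 mm. A picture is of the moment at which its call begins. get_calibration takes no time and is no camera call.
- workorder.sign_off(): hands the job in, once; it reports no verdict.
The state is a dict: "clock": time; "joints": joint angles; "qvel": joint speeds; "tau": joint torques, N m; "eef_pos": TCP position; "eef_rot": TCP orientation; "wrist_force": force on the tool from outside, world axes, zero at the start; "ft_torque": the same for the moment, N m; "gripper_width": finger opening in m.
Only numpy, scipy, OpenCV 4.12 (cv2) and the standard library are available. Lean on these libraries where they do the work, as an engineer would, in place of code of your own. Each camera call takes 0.05 s, during which the arm holds its last target. There are 200 camera calls.

## Task

Three things were put down in each other's places: the green oil bottle belongs in the middle of the upturned black lid (its drip tray), the cheese shaker in the middle of the round pizza pan, and the washed white ramekin in the middle of the cooling rack to dry. First let one of them wait on the empty cork trivet, then move each to its own place, upright and within 15 mm of the middle. Set everything down gently without dropping or tipping it, and leave the two orange muffin cups where they are.

Things in the scene. Friction and masses are not known exactly. Their poses are not given: they have to be found in the camera images.
- bottle_centre (a point): Green glass oil bottle with a black cap, upright, 130 mm tall: a straight round body of 50 mm diameter up to 84 mm above its base, then a shoulder and a 24 mm neck, cap 27 mm wide on top. About 0.3 kg. The point is on its axis, half-way up (65 mm above its underside); z is up along the bottle. It starts on the cooling rack.
- shaker_centre (a point): White cheese shaker with a domed steel top, upright round cylinder 90 mm tall, 60 mm in diameter (the steel top, from 66 mm up, is 62 mm). About 0.25 kg. The point is on its axis, half-way up (45 mm above its underside); z is up. It starts on the black lid.
- ramekin_centre (a point): White ceramic ramekin, an open round dish with straight walls, 64 mm outer diameter, 44 mm tall, walls 4 mm, inner floor 6 mm above its underside. About 0.18 kg. The point is on its axis, half-way up (22 mm above its underside); z is up. It starts on the pizza pan.
- pan_middle (a point): Round aluminium pizza pan, fixed, 190 mm across its rim, flat floor about 168 mm across, flared rim 12 mm above the tile. The point is the middle of its floor, on the surface things stand on (3 mm above the tile); z is up.
- lid_middle (a point): Round black plastic lid lying upside down as a shallow tray, fixed, 130 mm outer diameter, 122 mm inside, rim 12 mm above the tile. The point is the middle of its floor, on the surface things stand on (4 mm above the tile); z is up.
- rack_middle (a point): Rectangular stainless wire cooling rack on four short feet, fixed, 170 mm along its x by 130 mm along its y. The point is the middle of its top, on the wires that things stand on (20 mm above the tile; they carry things like a flat plate); z is up.
- trivet_middle (a point): Round cork trivet, fixed, 120 mm diameter, 8 mm thick, empty at the start: the free spot. The point is the middle of its top face (8 mm above the tile); z is up.
- muffin_a: Orange muffin cup standing loose on the tile between the places, nearer the robot; 68 mm across the rim, 48 mm across the foot, 33 mm tall; origin at the centre of its underside. Not to be moved.
- muffin_b: The other orange muffin cup, same shape and size, standing loose on the tile farther from the robot; origin at the centre of its underside. Not to be moved.
Mind the look-alikes: they are no part of the job. What is shaped like the part that bears ramekin_centre but red is not meant.

How it is judged:
By the outcome, as a careful person would: the job done as asked, in the order asked, and still so for the second after the job is handed in, with the robot touching nothing.
It also fails if it takes over 122 s, if anything falls off the work surface, if the arm or the gripper's body presses on something with over 40 N, if the wrist force passes 120 N, or if a joint passes its speed limit or range.

## Working session

There is one attempt and no reset: what is moved stays moved. The work goes in short steps, Python scripts to look and compute and a tool call to move; the robot and the scene stay as the last step left them, time stands still between calls to the robot, and variables do not carry over. Pictures are saved under pics/ and viewed, about 12 in all and at most 16, crops included, and the job is handed in when it is done.

Besides the shell and the picture viewer there is one more tool, called after "Request:" as name(argument=value, ...) on one line, values as JSON. jog_arm: Moves the arm, as the interface text tells. Its arguments: {"type":"object","properties":{"steps":{"type":"array"},"newtons":{"type":"number"}},"required":["steps"]}

```bash
ls; mkdir -p pics
python3 - <<'E'
from cell import observe, imaging, workorder, manip
import cv2
s=observe()
print(s); print({k:getattr(manip,k) for k in dir(manip) if k[0]!='_'})
for n in("scene","top"):
    print(n,imaging.get_calibration(n)); cv2.imwrite(f"pics/{n}0.png",imaging.read_camera(n)[:,:,::-1])
E
```

```text
pics
{'clock': 0.0, 'joints': array([-1.16250043,  0.41793699, -0.01030241,  1.61418944,  0.00467889,
        1.11069864, -0.05300852]), 'qvel': array([ 8.16664816e-04, -9.84548922e-05, -7.24007991e-04,  2.11966776e-03,
        6.01349016e-04,  5.89545834e-06,  1.19303760e-03]), 'tau': array([-1.15261286e-03, -8.51267338e+01,  6.37979563e-01, -4.26022768e+01,
       -4.90040111e-02,  1.83309673e-02,  1.35195883e-04]), 'eef_pos': array([0.27157767, 0.56248455, 0.20484195]), 'eef_rot': array([ 0.68922853,  0.1572717 ,  0.68936886, -0.15811458]), 'wrist_force': array([ 0.84549728,  0.00721745, -0.03889449]), 'ft_torque': array([-0.0194833 , -0.0040115 , -0.02862808]), 'gripper_width': 0.09414942453529894}
{'Unreachable': <class 'cell.Unreachable'>, 'hold_point_z': 0.0188}
scene {'fx': 453.86198899170864, 'fy': 453.86198899170864, 'cx': 282.89410953219993, 'cy': 208.9501124219038, 'origin': array([0.95664739, 0.54152356, 1.01399556]), 'rotation': array([-0.09521175,  0.30711089,  0.89765243, -0.30139299])}
top {'fx': 451.3393487565533, 'fy': 451.3393487565533, 'cx': 279.58586169051, 'cy': 205.54575646696523, 'origin': array([ 0.38678066, -0.01395074,  1.01022637]), 'rotation': array([-0.06358688,  0.71446293, -0.69428954,  0.05883419])}
```

View pics/scene0.png

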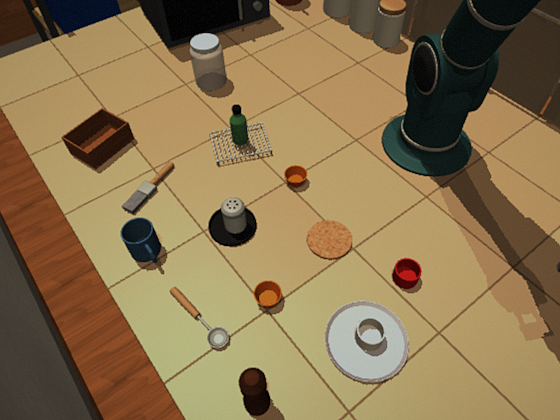

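View pics/top0.png

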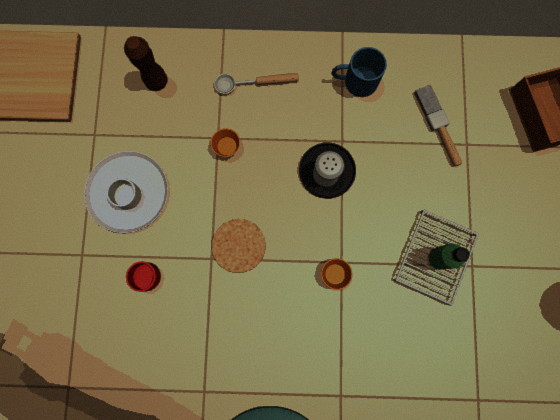

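The top view shows the pan with the ramekin (122,194), lid with shaker (328,168), rack with bottle (450,257), trivet (238,245) and muffin cups (226,144) and (336,274). The red look-alike ramekin is at (144,277). The scene view agrees: ramekin (371,334), shaker (233,215), bottle (239,125), red decoy (407,273). I'll triangulate by fitting circles of known size in both views.

```bash
cat > h.py <<'E'
import numpy as np, cv2
from scipy.spatial.transform import Rotation as R
from scipy.optimize import minimize
from scipy.ndimage import map_coordinates
from cell import observe, imaging
CAL={n:imaging.get_calibration(n) for n in("scene","top")}
def proj(n,P):
    c=CAL[n]; q=np.array(c["rotation"]); r=R.from_quat(q[[1,2,3,0]])
    p=r.inv().apply(np.atleast_2d(P)-c["origin"])
    return np.c_[c["fx"]*p[:,0]/p[:,2]+c["cx"],c["fy"]*p[:,1]/p[:,2]+c["cy"]]
def ray(n,uv):
    c=CAL[n]; q=np.array(c["rotation"]); r=R.from_quat(q[[1,2,3,0]])
    d=r.apply([(uv[0]-c["cx"])/c["fx"],(uv[1]-c["cy"])/c["fy"],1]); return c["origin"],d
def plane(n,uv,z):
    o,d=ray(n,uv); return o+d*(z-o[2])/d[2]
def tri(a,b):
    (o1,d1),(o2,d2)=ray("scene",a),ray("top",b)
    t=np.linalg.lstsq(np.c_[d1,-d2],o2-o1,rcond=None)[0]
    p,q=o1+d1*t[0],o2+d2*t[1]; return (p+q)/2,np.linalg.norm(p-q)
def grad(img):
    g=cv2.GaussianBlur(cv2.cvtColor(img,cv2.COLOR_RGB2LAB).astype(np.float32),(0,0),1.0)
    return cv2.Sobel(g,-1,1,0,scale=.125),cv2.Sobel(g,-1,0,1,scale=.125)
A=np.linspace(0,2*np.pi,180,endpoint=False)
def circ(c,r): return np.asarray(c)+np.c_[r*np.cos(A),r*np.sin(A),0*A]
def edge(G,n,poly):
    uv=proj(n,poly); t=np.roll(uv,-1,0)-np.roll(uv,1,0); t/=np.linalg.norm(t,axis=1)[:,None]+1e-9
    s=0
    for k in range(3):
        gx,gy=[map_coordinates(g[:,:,k],[uv[:,1],uv[:,0]],order=1) for g in G[n]]
        s=s+(gx*t[:,1]-gy*t[:,0])**2
    return np.mean(np.minimum(np.sqrt(s),15))
def fit(G,make,x0,steps,views=("scene","top")):
    f=lambda x:-sum(edge(G,n,make(x)) for n in views)
    rng=np.random.default_rng(0); best=None
    for i in range(40):
        x=np.array(x0)+rng.uniform(-1,1,len(x0))*steps*(i>0)
        r=minimize(f,x,method="Nelder-Mead",options=dict(initial_simplex=np.vstack([x]+[x+.5*np.eye(len(x))[j]*steps for j in range(len(x))]),xatol=1e-5,fatol=1e-4))
        if best is None or r.fun<best.fun: best=r
    return best.x,-best.fun
def grab():
    im={n:imaging.read_camera(n) for n in CAL}; return im,{n:grad(im[n]) for n in CAL}
def fitc(G,seed,r,views=("scene","top"),s=(.008,.008,.01)):
    return fit(G,lambda x:circ(x,r),seed,np.array(s),views)
def rect(x):
    c,s=np.cos(x[3]),np.sin(x[3]); a,b=.085,.065
    k=np.linspace(-1,1,60); p=np.r_[np.c_[k*a,0*k-b],np.c_[0*k+a,k*b],np.c_[-k*a,0*k+b],np.c_[0*k-a,-k*b]]
    return np.c_[x[0]+p[:,0]*c-p[:,1]*s,x[1]+p[:,0]*s+p[:,1]*c,0*p[:,0]+x[2]]
def tool(s=None):
    s=s or observe(); q=s["eef_rot"]; return s["eef_pos"],R.from_quat(q[[1,2,3,0]])
def shift(target,tcp=None):  # tool-axes shift for a world TCP target
    p,r=tool(); return r.inv().apply(np.asarray(target)-p)
def overlay(im,items,name,box,view,k=4):
    x,y,w,h=box; o=cv2.resize(im[view][y:y+h,x:x+w,::-1],None,fx=k,fy=k,interpolation=cv2.INTER_CUBIC)
    for p in items:
        uv=(proj(view,p)-[x,y]+.5)*k; cv2.polylines(o,[np.int32(uv)],True,(0,0,255),1)
    return o
E
python3 - <<'E'
from h import *
im,G=grab(); np.savez("im0.npz",**im)
ob={}
for nm,a,b,r,z in [("pan",(367,341),(127,191),.095,.012),("ramekin",(371,328),(121,193),.032,.047),("lid",(232,225),(327,170),.065,.012),("shaker",(233,205),(329,162),.031,.070),("trivet",(330,239),(238,245),.06,.008),("muf_a",(296,172),(336,274),.034,.033),("muf_b",(267,290),(226,143),.034,.033),("cap",(237,108),(460,255),.0135,.150)]:
    p0,e=tri(a,b); s=np.r_[p0[:2],z]; x,sc=fitc(G,s,r); ob[nm]=x
    print(nm,p0.round(3),e.round(3),x.round(4),round(sc,2),"z exp",z, np.hypot(*x[:2]).round(3))
p0,e=tri((241,145),(435,257)); x,sc=fit(G,rect,np.r_[p0[:2],.02,1.25],np.array([.01,.01,.01,.2])); print("rack",p0.round(3),x.round(4),sc); 
its=[circ(ob[n],r) for n,r in [("pan",.095),("ramekin",.032),("lid",.065),("shaker",.031),("trivet",.06),("muf_a",.034),("muf_b",.034),("cap",.0135)]]+[rect(x)]
o1=overlay(im,its,0,(80,120,400,200),"top",2); o2=overlay(im,its,0,(200,90,220,300),"scene",2)
cv2.imwrite("pics/o1.png",o1); cv2.imwrite("pics/o2.png",o2)
E
```

```text
pan [0.586 0.347 0.001] 0.004 [0.5852 0.3473 0.0053] 19.8 z exp 0.012 0.68
ramekin [0.573 0.341 0.047] 0.001 [0.5762 0.3439 0.0398] 26.66 z exp 0.047 0.671
lid [ 0.649 -0.111  0.003] 0.001 [ 0.6488 -0.107   0.0105] 28.51 z exp 0.012 0.658
shaker [ 0.641 -0.105  0.093] 0.005 [ 0.6401 -0.1084  0.0818] 26.86 z exp 0.07 0.649
trivet [0.47  0.087 0.003] 0.003 [0.4697 0.0851 0.0071] 21.01 z exp 0.008 0.477
muf_a [ 0.412 -0.129  0.038] 0.0 [ 0.4123 -0.1331  0.0275] 27.59 z exp 0.033 0.433
muf_b [0.697 0.119 0.035] 0.001 [0.7005 0.1228 0.0316] 27.63 z exp 0.033 0.711
cap [ 0.452 -0.353  0.144] 0.0 [ 0.4543 -0.355   0.1389] 26.18 z exp 0.15 0.577
rack [ 0.456 -0.353 -0.002] [ 0.4711 -0.3719 -0.0034  1.195 ] 19.387076170588244
```

View pics/o1.png

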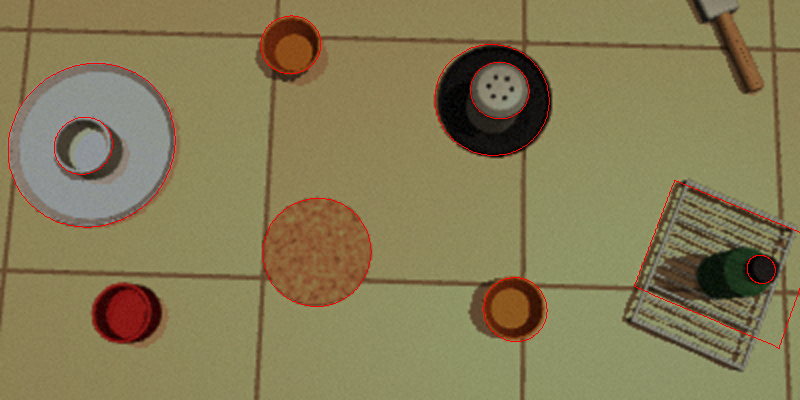

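View pics/o2.png

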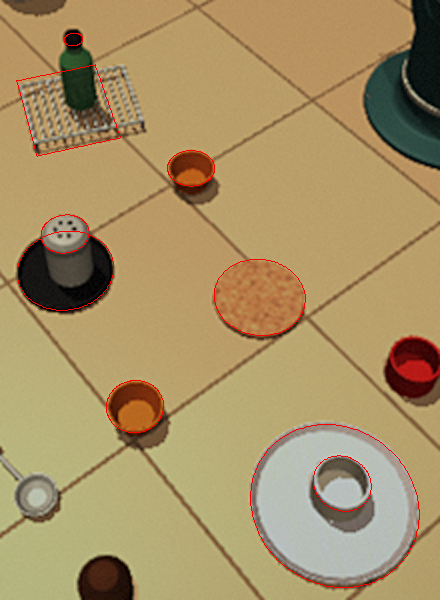

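The circles sit on every rim, and the heights match the text within calibration error. The rack seed angle was wrong, so I'll refit it. I'll also refit x and y at the confirmed heights and check the ramekin choice in a close crop.

```bash
cat > m.py <<'E'
from h import *
z=np.load("im0.npz"); im={n:z[n] for n in CAL}; G={n:grad(im[n]) for n in CAL}
def cyl(c,r,z0,z1,n):
    pts=proj(n,np.vstack([circ([*c[:2],z0],r),circ([*c[:2],z1],r)])); return pts
for nm,s,r in [("pan",(.585,.347,.012),.095),("ramekin",(.575,.343,.047),.032),("lid",(.649,-.108,.012),.065),("shaker",(.64,-.107,.072),.031),("trivet",(.47,.086,.008),.06),("muf_a",(.412,-.13,.033),.034),("muf_b",(.70,.122,.033),.034),("cap",(.453,-.355,.15),.0135)]:
    o=[]
    for v in (("scene","top"),("scene",),("top",)):
        f=lambda x:circ([x[0],x[1],s[2]],r)
        x,sc=fit(G,f,s[:2],np.array([.006,.006]),v); o+=[x.round(4),round(sc,1)]
    print(nm,*o)
c=[(x/2+80,y/2+120) for x,y in [(684,181),(797,226),(745,369),(628,318)]]
P=np.array([plane("top",u,.02) for u in c]); print("rack top corners mean",P.mean(0).round(4)); s=P.mean(0)
for v in (("scene","top"),("scene",),("top",)):
    x,sc=fit(G,lambda x:rect([x[0],x[1],.02,x[2]]),np.r_[s[:2],-.38],np.array([.01,.01,.1]),v); print("rack",x.round(4),round(sc,1))
x,sc=fit(G,rect,np.r_[s,-.38],np.array([.01,.01,.01,.1])); print("rack",x.round(4),round(sc,1))
o1=overlay(im,[rect(x)],0,(380,190,110,120),"top",4); o2=overlay(im,[rect(x)],0,(195,95,90,120),"scene",4)
cv2.imwrite("pics/o3.png",np.hstack([o1,o2]))
E
python3 m.py
python3 - <<'E'
import numpy as np,cv2
z=np.load("im0.npz")
cv2.imwrite("pics/ram.png",cv2.resize(z["top"][140:310,80:190,::-1],None,fx=3,fy=3,interpolation=2))
E
```

```text
pan [0.5843 0.3447] 19.0 [0.5876 0.3483] 12.0 [0.5833 0.3443] 8.6
ramekin [0.5791 0.3419] 21.9 [0.579  0.3451] 13.7 [0.5701 0.3423] 12.7
lid [ 0.6477 -0.1056] 28.5 [ 0.6493 -0.1059] 13.5 [ 0.649 -0.108] 15.0
shaker [ 0.6422 -0.1122] 23.9 [ 0.6364 -0.1152] 11.8 [ 0.643 -0.11 ] 15.0
trivet [0.4698 0.0851] 21.0 [0.4743 0.0898] 10.7 [0.4696 0.085 ] 10.8
muf_a [ 0.4139 -0.131 ] 27.5 [ 0.4146 -0.1289] 14.8 [ 0.4127 -0.116 ] 13.3
muf_b [0.7002 0.1227] 27.6 [0.7004 0.1239] 14.9 [0.6935 0.126 ] 13.0
cap [ 0.4535 -0.3508] 25.4 [ 0.4607 -0.3434] 13.6 [ 0.4534 -0.3507] 13.0
rack top corners mean [ 0.4576 -0.3508  0.02  ]
rack [ 0.4548 -0.3482 -0.3997] 18.0
rack [ 0.4594 -0.3495 -0.3884] 7.8
rack [ 0.4565 -0.3391 -0.395 ] 13.4
rack [ 0.4585 -0.3472 -0.0054 -0.3863] 21.0
```

View pics/o3.png

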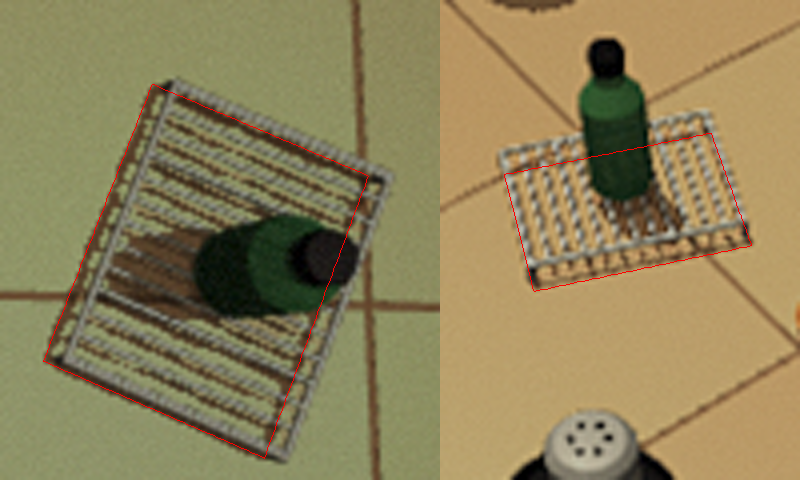

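View pics/ram.png

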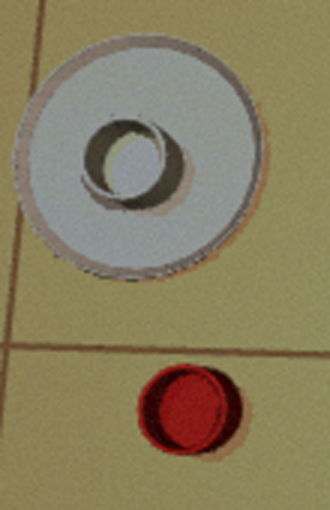

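The rack's top frame is offset from that fit, so I'll triangulate its corners directly: top (175,84),(390,178),(283,460),(62,361) and scene (502,160),(710,118),(745,228),(530,270) in the crop. The crop also confirms my choice: the white ramekin on the pan is the right one, and the red one beside it is the decoy.

Run:
```python
from h import *
t=[(x/4+380,y/4+190) for x,y in [(175,84),(390,178),(283,460),(62,361)]]
s=[((x-440)/4+195,y/4+95) for x,y in [(502,160),(710,118),(745,228),(530,270)]]
print([plane("top",u,.02).round(3) for u in t],[plane("scene",u,.02).round(3) for u in s])
# match by nearest
S=[plane("scene",u,.02) for u in s]; ps=[]
for u in t:
    p=plane("top",u,.02); j=min(range(4),key=lambda k:np.linalg.norm(S[k]-p)); q,e=tri(s[j],u); ps.append(q); print(q.round(4),e.round(4))
print("rack",np.mean(ps,0).round(4), np.linalg.norm(ps[0]-ps[1]),np.linalg.norm(ps[1]-ps[2]))
p,r=tool(); print(p,r.as_matrix().round(4))
print(shift([.5765,.343,.15]).round(4))
```

```text
[array([ 0.557, -0.325,  0.02 ]), array([ 0.508, -0.442,  0.02 ]), array([ 0.354, -0.377,  0.02 ]), array([ 0.403, -0.26 ,  0.02 ])] [array([ 0.517, -0.427,  0.02 ]), array([ 0.361, -0.365,  0.02 ]), array([ 0.411, -0.25 ,  0.02 ]), array([ 0.562, -0.315,  0.02 ])]
[ 0.5579 -0.3278  0.0068] 0.0033
[ 5.088e-01 -4.484e-01  2.000e-04] 0.0041
[ 0.3523 -0.3816  0.0035] 0.0045
[ 0.403  -0.2634  0.0044] 0.0015
rack [ 0.4555 -0.3553  0.0037] 0.13041453169870418 0.17021201888485904
[0.2716625  0.56261949 0.20507403] [[-3.000e-04  4.348e-01  9.005e-01]
 [-7.000e-04  9.005e-01 -4.348e-01]
 [-1.000e+00 -8.000e-04  1.000e-04]]
[ 0.0552 -0.0652  0.37  ]
```

Request:
jog_arm(steps=[[[0.007,-0.008,0.046,0,0,0,0],[0.007,-0.008,0.046,0,0,0,0],[0.007,-0.008,0.046,0,0,0,0],[0.007,-0.008,0.046,0,0,0,0],[0.007,-0.008,0.046,0,0,0,0],[0.007,-0.008,0.046,0,0,0,0],[0.007,-0.008,0.046,0,0,0,0],[0.006,-0.009,0.046,0,0,0,0]]], newtons=15)

```text
clock: 1.0
eef_pos: [0.5761, 0.343, 0.1499]
eef_rot: [0.689, 0.158, 0.689, -0.158]
wrist_force: [-0.1, 0.5, -0.2]
gripper_width: 0.0938
```

Run:
```python
from h import *
im,G=grab(); p,r=tool()
ex=r.as_matrix()
# finger tips: inner faces at +-47 mm along y, tip at TCP
tips=[p+ex[:,1]*s*(.047+.0065) for s in(-1,1)]
o=[]
for v,(x,y,w,h) in (("scene",(300,220,100,150)),("top",(60,120,100,150))):
    a=cv2.resize(im[v][y:y+h,x:x+w,::-1],None,fx=4,fy=4,interpolation=2)
    for q in tips+[p]:
        u=((proj(v,q)[0]-[x,y]+.5)*4).astype(int); cv2.drawMarker(a,tuple(map(int,u)),(0,0,255),0,12,1)
    o.append(a)
    print(v,proj(v,np.array(tips+[p])).round(1))
cv2.imwrite("pics/tips.png",np.hstack(o))
```

```text
scene [[366.9 285.8]
 [383.4 333.9]
 [374.9 309.1]]
top [[128.3 192. ]
 [ 81.8 167.2]
 [104.9 179.5]]
```

View pics/tips.png

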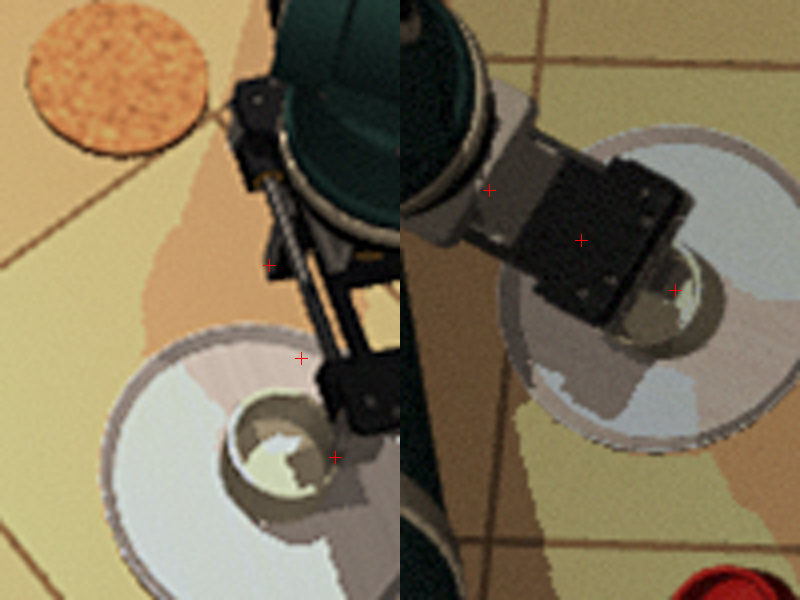

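Both fingertips appear about where the TCP projects, and the ramekin lies between the jaws. I'll descend around it.

Request:
jog_arm(steps=[[[0.025,0,0,0,0,0,0],[0.025,0,0,0,0,0,0],[0.025,0,0,0,0,0,0],[0.025,0,0,0,0,0,0],[0.02,0,0,0,0,0,0],[0.01,0,0,0,0,0,0],[0.005,0,0,0,0,0,0],[0,0,0,0,0,0,0]]])

```text
clock: 1.9
eef_pos: [0.5749, 0.3443, 0.0154]
eef_rot: [0.689, 0.158, 0.689, -0.158]
wrist_force: [0.2, -0.1, 0.3]
gripper_width: 0.0939
```

Run:
```python
from h import *
im,G=grab(); p,r=tool(); print(p)
o=[]
for v,(x,y,w,h) in (("scene",(320,270,100,120)),("top",(70,130,100,120))):
    o.append(overlay(im,[circ([p[0],p[1],.047],.032),circ([p[0],p[1],.047],.002)],0,(x,y,w,h),v,4))
cv2.imwrite("pics/g1.png",np.hstack(o))
```

```text
[0.57535141 0.3445622  0.01641795]
```

View pics/g1.png

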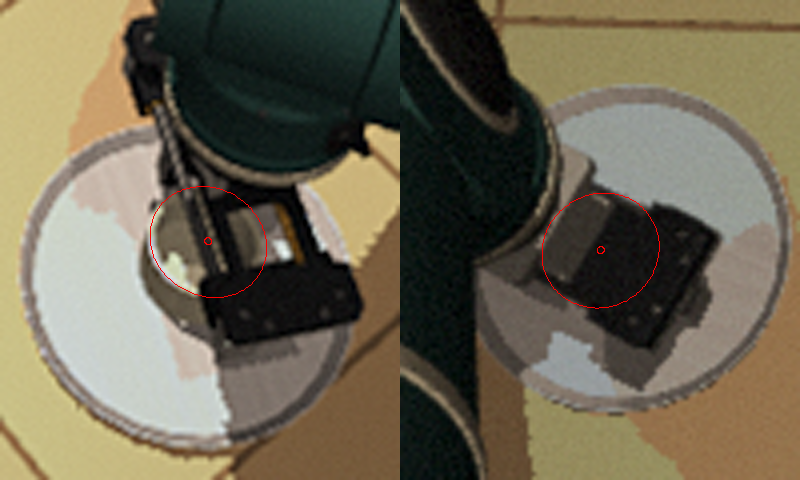

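The ramekin sits between the jaws and nearly centred, with the rim about 4 mm off the drawn circle. Next I'll close on it.

Request:
jog_arm(steps=[[[0,0,0,0,0,0,0.2],[0,0,0,0,0,0,0.3],[0,0,0,0,0,0,0.4],[0,0,0,0,0,0,0.5],[0,0,0,0,0,0,0.6],[0,0,0,0,0,0,0.6],[0,0,0,0,0,0,0.6],[0,0,0,0,0,0,0.6]]], newtons=15)

```text
clock: 2.8
eef_pos: [0.5749, 0.3443, 0.0156]
eef_rot: [0.689, 0.158, 0.689, -0.158]
wrist_force: [-1.2, -0.8, 5.0]
gripper_width: 0.0637
```

Run:
```python
from h import *
s=observe(); print(s["gripper_width"],s["eef_pos"],s["wrist_force"])
p=s["eef_pos"]; _,r=tool()
print("to trivet",r.inv().apply([.470-p[0],.086-p[1],0]))
```

```text
0.06368679282297922 [0.57491921 0.34427714 0.01560146] [-1.19606825 -0.84352617  4.96102241]
to trivet [-4.22218987e-06 -2.78204396e-01  1.78166957e-02]
```

Request:
jog_arm(steps=[[[-0.01,0,0,0,0,0,0.6],[-0.02,0,0,0,0,0,0.6],[-0.02,0,0,0,0,0,0.6],[-0.02,-0.01,0,0,0,0,0.6],[-0.01,-0.02,0.002,0,0,0,0.6],[0,-0.03,0.002,0,0,0,0.6],[0,-0.03,0.002,0,0,0,0.6],[0,-0.03,0.002,0,0,0,0.6]]])

```text
clock: 3.6
eef_pos: [0.5293, 0.2317, 0.096]
eef_rot: [0.689, 0.158, 0.689, -0.158]
wrist_force: [1.0, 0.8, -2.0]
gripper_width: 0.0634
```

Request:
jog_arm(steps=[[[0,-0.03,0.002,0,0,0,0.6],[0,-0.03,0.002,0,0,0,0.6],[0,-0.03,0.002,0,0,0,0.6],[0,-0.03,0.002,0,0,0,0.6],[0,-0.02,0.002,0,0,0,0.6],[0,-0.018,0,0,0,0,0.6],[0,0,0,0,0,0,0.6],[0,0,0,0,0,0,0.6]]])

```text
clock: 4.4
eef_pos: [0.4704, 0.0864, 0.0958]
eef_rot: [0.689, 0.158, 0.689, -0.158]
wrist_force: [0.7, 0.7, -1.4]
gripper_width: 0.063
```

Run:
```python
from h import *
im,G=grab(); p,r=tool(); print(p, observe()["gripper_width"], shift([.470,.086,.0205]).round(4))
o=[]
g=p+[0,0,.019]
for v,(x,y,w,h) in (("scene",(280,180,100,120)),("top",(185,180,100,120))):
    zz=p[2]+.0314  # rim
    o.append(overlay(im,[circ([p[0],p[1],zz],.032),circ([.470,.086,.008],.06),circ([p[0],p[1],p[2]-.0126],.032)],0,(x,y,w,h),v,4))
cv2.imwrite("pics/g2.png",np.hstack(o))
```

```text
[0.47050854 0.08691615 0.09559476] 0.06343858885782194 [ 0.0751 -0.0011 -0.0001]
```

View pics/g2.png

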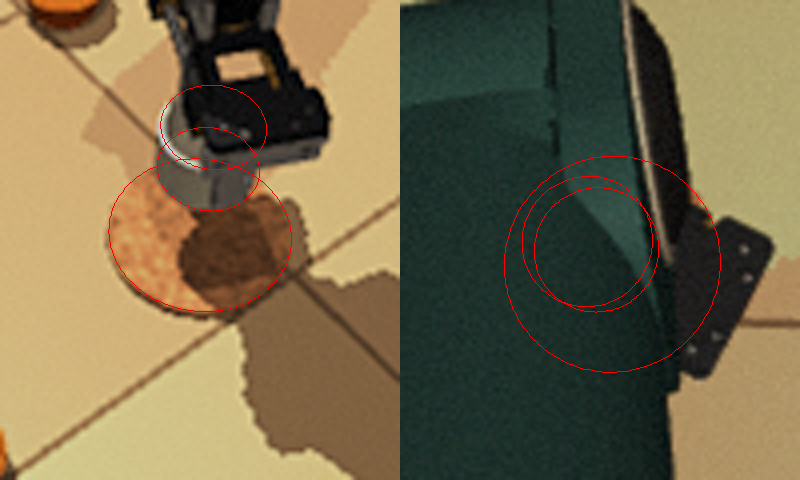

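Scene view: the held ramekin matches its projected model, so that camera can be trusted. The trivet lies about 4 mm toward +x+y of my averaged estimate, so I'll correct for that and set down.

Request:
jog_arm(steps=[[[0.01,0.003,0.002,0,0,0,0.6],[0.015,0,0,0,0,0,0.6],[0.015,0,0,0,0,0,0.6],[0.015,0,0,0,0,0,0.6],[0.008,0,0,0,0,0,0.6],[0.005,0,0,0,0,0,0.6],[0.003,0,0,0,0,0,0.6],[0,0,0,0,0,0,0.6]]])

```text
clock: 5.3
eef_pos: [0.4734, 0.088, 0.0244]
eef_rot: [0.689, 0.158, 0.689, -0.158]
wrist_force: [0.2, -0.6, -1.1]
gripper_width: 0.0634
```

Request:
jog_arm(steps=[[[0.001,0,0,0,0,0,0.6],[0.001,0,0,0,0,0,0.6],[0.001,0,0,0,0,0,0.6],[0,0,0,0,0,0,0.6],[0,0,0,0,0,0,0.6],[0,0,0,0,0,0,0.6],[0,0,0,0,0,0,0.6],[0,0,0,0,0,0,0.6]]])

```text
clock: 6.1
eef_pos: [0.4733, 0.0879, 0.0215]
eef_rot: [0.689, 0.158, 0.689, -0.158]
wrist_force: [-0.5, -0.1, -1.6]
gripper_width: 0.0635
```

Request:
jog_arm(steps=[[[0.0005,0,0,0,0,0,0.6],[0.0005,0,0,0,0,0,0.6],[0.0005,0,0,0,0,0,0.6],[0,0,0,0,0,0,0.6],[0,0,0,0,0,0,0.6],[0,0,0,0,0,0,0.6],[0,0,0,0,0,0,0.6],[0,0,0,0,0,0,0.6]]])

```text
clock: 6.9
eef_pos: [0.4734, 0.0879, 0.0205]
eef_rot: [0.689, 0.158, 0.689, -0.158]
wrist_force: [-4.8, -0.4, 13.6]
gripper_width: 0.0634
```

Contact came at the height I predicted (TCP 0.0205). I'll ease off and release slowly.

Request:
jog_arm(steps=[[[-0.0005,0,0,0,0,0,0.6],[-0.0002,0,0,0,0,0,0.6],[0,0,0,0,0,0,0.3],[0,0,0,0,0,0,0.2],[0,0,0,0,0,0,0.1],[0,0,0,0,0,0,0],[0,0,0,0,0,0,0],[0,0,0,0,0,0,0]]])

```text
clock: 7.7
eef_pos: [0.4733, 0.0879, 0.0207]
eef_rot: [0.689, 0.158, 0.689, -0.158]
wrist_force: [0.4, 0.1, -0.2]
gripper_width: 0.0939
```

Run:
```python
from h import *
s=observe(); print(s["gripper_width"],s["wrist_force"],s["joints"].round(2)); p,r=tool(); print(p,shift([.639,-.111,.17]).round(4))
```

```text
0.09387620222230342 [ 0.43214493  0.10935138 -0.21303336] [-0.35  0.45  0.12  2.1  -0.09  0.6   0.95]
[0.47330501 0.08792608 0.02066233] [-0.1493 -0.1071  0.2357]
```

Request:
jog_arm(steps=[[[-0.02,0,0,0,0,0,0],[-0.035,0,0,0,0,0,0],[-0.035,0,0,0,0,0,0],[-0.035,-0.01,0.02,0,0,0,0],[-0.025,-0.015,0.035,0,0,0,0],[0,-0.015,0.035,0,0,0,0],[0,-0.015,0.035,0,0,0,0],[0,-0.015,0.035,0,0,0,0]]])

```text
clock: 8.5
eef_pos: [0.5878, -0.0458, 0.171]
eef_rot: [0.689, 0.158, 0.689, -0.158]
wrist_force: [-0.8, 0.2, 0.4]
gripper_width: 0.0942
```

Request:
jog_arm(steps=[[[0,-0.015,0.035,0,0,0,0],[0,-0.015,0.03,0,0,0,0],[0,-0.007,0.01,0,0,0,0],[0,0,0,0,0,0,0],[0,0,0,0,0,0,0],[0,0,0,0,0,0,0],[0,0,0,0,0,0,0],[0,0,0,0,0,0,0]]])

```text
clock: 9.3
eef_pos: [0.6383, -0.1098, 0.1709]
eef_rot: [0.689, 0.157, 0.689, -0.157]
wrist_force: [0.5, -0.6, 0.9]
gripper_width: 0.0939
```

Run:
```python
from h import *
im,G=grab(); p,r=tool(); print(p,r.as_matrix()[:,0]); 
its=lambda c:[circ([*c,.004],.030),circ([*c,.07],.031),circ([*c,.004],.061),circ([*p[:2],.07],.002)]
o=[overlay(im,its((.640,-.110)),0,(180,150,100,120),"scene",4),overlay(im,its((.640,-.110)),0,(280,110,100,120),"top",4)]
cv2.imwrite("pics/g3.png",np.hstack(o))
for v in("scene","top"):
  for z,rr in ((.07,.031),):
    print(v,fit(G,lambda x:circ([x[0],x[1],z],rr),(.64,-.11),np.array([.006,.006]),(v,)))
  print("ramekin now",v,fit(G,lambda x:circ([x[0],x[1],.052],.032),(.4733,.0879),np.array([.006,.006]),(v,)))
```

```text
[ 0.6383362  -0.11019161  0.17083921] [ 1.40377600e-04  8.55551735e-06 -9.99999990e-01]
scene (array([ 0.6365682 , -0.11677448]), np.float64(11.203657745092132))
ramekin now scene (array([0.47661897, 0.08924925]), np.float64(13.922431053993432))
top (array([ 0.61348913, -0.06005767]), np.float64(4.188702816956232))
ramekin now top (array([0.47515877, 0.08785102]), np.float64(13.965625025622616))
```

View pics/g3.png

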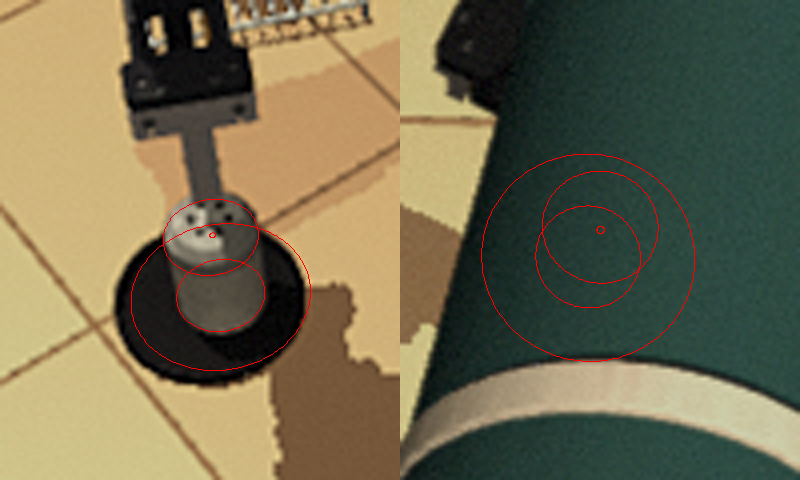

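Ramekin placed: the image fits agree with the TCP to 2–3 mm in both views. The shaker's base circle matches at about (0.641, −0.111), so I'll descend on it.

Request:
jog_arm(steps=[[[0.025,0,0.002,0,0,0,0],[0.03,0,0,0,0,0,0],[0.03,0,0,0,0,0,0],[0.025,0,0,0,0,0,0],[0.02,0,0,0,0,0,0],[0.01,0,0,0,0,0,0],[0,0,0,0,0,0,0.2],[0,0,0,0,0,0,0.2]]])

```text
clock: 10.2
eef_pos: [0.6407, -0.1115, 0.0316]
eef_rot: [0.69, 0.158, 0.689, -0.158]
wrist_force: [0.3, 0.3, 0.0]
gripper_width: 0.0815
```

Request:
jog_arm(steps=[[[0,0,0,0,0,0,0.3],[0,0,0,0,0,0,0.35],[0,0,0,0,0,0,0.4],[0,0,0,0,0,0,0.5],[0,0,0,0,0,0,0.6],[0,0,0,0,0,0,0.6],[0,0,0,0,0,0,0.6],[0,0,0,0,0,0,0.6]]])

```text
clock: 11.0
eef_pos: [0.6409, -0.1112, 0.0316]
eef_rot: [0.69, 0.158, 0.689, -0.157]
wrist_force: [1.5, 2.2, 6.8]
gripper_width: 0.0607
```

Run:
```python
from h import *
s=observe(); print(s["gripper_width"],s["wrist_force"],s["eef_pos"],shift([.586,.346,.13]).round(4))
```

```text
0.06072249953595696 [1.54525999 2.17638376 6.76105371] [ 0.64094332 -0.11123611  0.03157793] [-0.0985  0.388  -0.248 ]
```

Request:
jog_arm(steps=[[[-0.01,0,0,0,0,0,0.6],[-0.02,0,0,0,0,0,0.6],[-0.025,0,0,0,0,0,0.6],[-0.025,0.01,-0.006,0,0,0,0.6],[-0.02,0.02,-0.013,0,0,0,0.6],[0,0.028,-0.018,0,0,0,0.6],[0,0.032,-0.021,0,0,0,0.6],[0,0.032,-0.021,0,0,0,0.6]]])

```text
clock: 11.8
eef_pos: [0.6216, 0.0337, 0.1313]
eef_rot: [0.689, 0.158, 0.689, -0.158]
wrist_force: [0.8, -0.3, -2.9]
gripper_width: 0.061
```

Request:
jog_arm(steps=[[[0,0.032,-0.021,0,0,0,0.6],[0,0.032,-0.021,0,0,0,0.6],[0,0.032,-0.021,0,0,0,0.6],[0,0.032,-0.021,0,0,0,0.6],[0,0.032,-0.021,0,0,0,0.6],[0,0.032,-0.02,0,0,0,0.6],[0,0.028,-0.018,0,0,0,0.6],[0,0.025,-0.015,0,0,0,0.6]]])

```text
clock: 12.6
eef_pos: [0.5855, 0.3238, 0.131]
eef_rot: [0.689, 0.157, 0.689, -0.157]
wrist_force: [-0.4, 0.0, -3.5]
gripper_width: 0.061
```

Request:
jog_arm(steps=[[[0.005,0.015,-0.008,0,0,0,0.6],[0.02,0.006,-0.003,0,0,0,0.6],[0.015,0,0,0,0,0,0.6],[0.01,0,0,0,0,0,0.6],[0,0,0,0,0,0,0.6],[0,0,0,0,0,0,0.6],[0,0,0,0,0,0,0.6],[0,0,0,0,0,0,0.6]]])

```text
clock: 13.4
eef_pos: [0.586, 0.3457, 0.0814]
eef_rot: [0.69, 0.158, 0.689, -0.158]
wrist_force: [0.2, 0.1, -3.2]
gripper_width: 0.0609
```

Run:
```python
from h import *
im,G=grab(); p,r=tool(); print(p,observe()["gripper_width"],observe()["wrist_force"]) 
dz=p[2]-.0316
its=[circ([*p[:2],dz+.004],.030),circ([*p[:2],dz+.07],.031),circ([.5876,.3483,.012],.095)]
o=[overlay(im,its,0,(320,260,100,140),"scene",4),overlay(im,its,0,(70,130,100,140),"top",4)]
cv2.imwrite("pics/g4.png",np.hstack(o))
for v in CAL: print(v,"pan",fit(G,lambda x:circ([x[0],x[1],.012],.095),(.586,.346),np.array([.006,.006]),(v,)))
```

```text
[0.58579893 0.34584458 0.08119439] 0.060687207176139506 [ 0.74503289  0.03699144 -3.15925202]
scene pan (array([0.57618258, 0.34696741]), np.float64(11.231720311416957))
top pan (array([0.5839856 , 0.34507502]), np.float64(9.721924480661682))
```

View pics/g4.png

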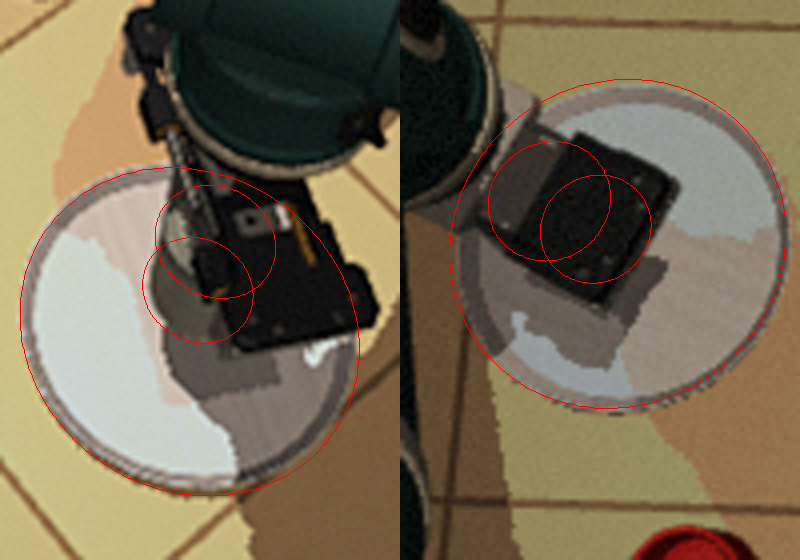

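The held shaker and the pan rim line up with their models to about 2 mm, so I'll lower it.

Request:
jog_arm(steps=[[[0.01,0,0,0,0,0,0.6],[0.015,0,0,0,0,0,0.6],[0.012,0,0,0,0,0,0.6],[0.007,0,0,0,0,0,0.6],[0.003,0,0,0,0,0,0.6],[0.0015,0,0,0,0,0,0.6],[0,0,0,0,0,0,0.6],[0,0,0,0,0,0,0.6]]])

```text
clock: 14.3
eef_pos: [0.5858, 0.3459, 0.0326]
eef_rot: [0.689, 0.158, 0.689, -0.158]
wrist_force: [-1.0, 0.1, -2.9]
gripper_width: 0.0607
```

Request:
jog_arm(steps=[[[0.0005,0,0,0,0,0,0.6],[0.0005,0,0,0,0,0,0.6],[0.0005,0,0,0,0,0,0.6],[0,0,0,0,0,0,0.6],[0,0,0,0,0,0,0.6],[0,0,0,0,0,0,0.6],[0,0,0,0,0,0,0.6],[0,0,0,0,0,0,0.6]]])

```text
clock: 15.1
eef_pos: [0.5856, 0.3458, 0.0307]
eef_rot: [0.689, 0.158, 0.689, -0.158]
wrist_force: [0.4, 0.6, -1.6]
gripper_width: 0.0607
```

Contact is just starting (2.9 N carried has dropped to 1.6 N). I'll release and rise.

Request:
jog_arm(steps=[[[0.0003,0,0,0,0,0,0.6],[0,0,0,0,0,0,0.6],[0,0,0,0,0,0,0.3],[0,0,0,0,0,0,0.2],[0,0,0,0,0,0,0.1],[0,0,0,0,0,0,0],[0,0,0,0,0,0,0],[0,0,0,0,0,0,0]]])

```text
clock: 15.9
eef_pos: [0.5856, 0.3457, 0.0303]
eef_rot: [0.689, 0.158, 0.689, -0.158]
wrist_force: [0.1, 0.5, 0.7]
gripper_width: 0.0941
```

Request:
jog_arm(steps=[[[-0.02,0,0,0,0,0,0],[-0.03,0,0,0,0,0,0],[-0.03,0,0,0,0,0,0],[-0.03,0,0,0,0,0,0],[-0.03,0,0,0,0,0,0],[-0.03,0,0,0,0,0,0],[0,-0.03,0.01,0,0,0,0],[0,-0.04,0.01,0,0,0,0]]])

```text
clock: 16.7
eef_pos: [0.5731, 0.2748, 0.2009]
eef_rot: [0.69, 0.157, 0.689, -0.156]
wrist_force: [1.0, -0.5, -0.3]
gripper_width: 0.0941
```

Run:
```python
from h import *
print(shift([.456,-.347,.20]).round(4),observe()["joints"].round(2),observe()["gripper_width"])
```

```text
[ 2.000e-04 -6.112e-01  1.634e-01] [-0.62  0.44  0.17  1.6  -0.08  1.11  0.69] 0.09411001000826898
```

Request:
jog_arm(steps=[[[0,-0.04,0.011,0,0,0,0],[0,-0.04,0.011,0,0,0,0],[0,-0.04,0.011,0,0,0,0],[0,-0.04,0.011,0,0,0,0],[0,-0.04,0.011,0,0,0,0],[0,-0.04,0.011,0,0,0,0],[0,-0.04,0.011,0,0,0,0],[0,-0.04,0.011,0,0,0,0]]])

```text
clock: 17.5
eef_pos: [0.5127, -0.054, 0.2007]
eef_rot: [0.689, 0.158, 0.689, -0.158]
wrist_force: [1.2, 0.6, 0.3]
gripper_width: 0.0944
```

Request:
jog_arm(steps=[[[0,-0.04,0.011,0,0,0,0],[0,-0.04,0.011,0,0,0,0],[0,-0.04,0.011,0,0,0,0],[0,-0.04,0.011,0,0,0,0],[0,-0.04,0.011,0,0,0,0],[0,-0.04,0.01,0,0,0,0],[0,-0.03,0.01,0,0,0,0],[0,-0.02,0,0,0,0,0]]])

```text
clock: 18.3
eef_pos: [0.454, -0.3487, 0.2004]
eef_rot: [0.689, 0.158, 0.689, -0.159]
wrist_force: [0.5, -0.4, -0.8]
gripper_width: 0.0941
```

Run:
```python
from h import *
im,G=grab(); p,r=tool(); print(p,r.as_matrix()[:,0].round(3),observe()["joints"].round(2)) 
c=(.456,-.347)
its=[circ([*c,.02],.025),circ([*c,.104],.025),circ([*c,.15],.0135),circ([*p[:2],.15],.001),rect([.4605,-.344,.02,-.385])]
o=[overlay(im,its,0,(190,80,100,140),"scene",4),overlay(im,its,0,(385,190,100,140),"top",4)]
cv2.imwrite("pics/g5.png",np.hstack(o)); np.savez("im1.npz",**im)
for v in CAL: print(v,"shaker",fit(G,lambda x:circ([x[0],x[1],.07],.031),(.586,.346),np.array([.006,.006]),(v,)),"pan",fit(G,lambda x:circ([x[0],x[1],.012],.095),(.586,.346),np.array([.006,.006]),(v,)))
print(shift([*c,.0]).round(4))
```

```text
[ 0.45304565 -0.34888904  0.2004375 ] [-0.    -0.001 -1.   ] [ 0.23  0.35  0.47  1.77 -0.18  1.06  1.87]
scene shaker (array([0.57990238, 0.34500382]), np.float64(14.49021543012783)) pan (array([0.58769397, 0.34819079]), np.float64(12.154687097540808))
top shaker (array([0.58811186, 0.35344441]), np.float64(13.312021945040717)) pan (array([0.58331231, 0.34434775]), np.float64(9.001684143606662))
[0.2004 0.0032 0.0018]
```

View pics/g5.png

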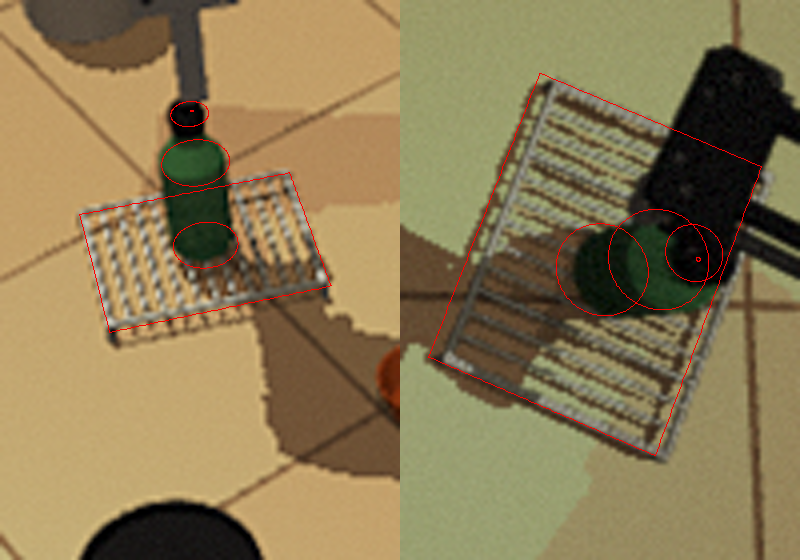

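The bottle stands at about (0.455, −0.351), and the rack outline fits the scene view at (0.4605, −0.344). Descending.

Request:
jog_arm(steps=[[[0.02,-0.001,0.002,0,0,0,0],[0.03,0,0,0,0,0,0],[0.03,0,0,0,0,0,0],[0.025,0,0,0,0,0,0],[0.02,0,0,0,0,0,0],[0.01,0,0,0,0,0,0],[0.002,0,0,0,0,0,0.2],[0,0,0,0,0,0,0.3]]])

```text
clock: 19.2
eef_pos: [0.4565, -0.3478, 0.064]
eef_rot: [0.689, 0.158, 0.689, -0.158]
wrist_force: [-0.3, 0.3, 0.3]
gripper_width: 0.0819
```

Request:
jog_arm(steps=[[[0,0,0,0,0,0,0.35],[0,0,0,0,0,0,0.38],[0,0,0,0,0,0,0.41],[0,0,0,0,0,0,0.44],[0,0,0,0,0,0,0.47],[0,0,0,0,0,0,0.5],[0,0,0,0,0,0,0.6],[0,0,0,0,0,0,0.7]]])

```text
clock: 20.0
eef_pos: [0.4561, -0.3484, 0.0637]
eef_rot: [0.689, 0.158, 0.689, -0.158]
wrist_force: [-2.8, -3.9, 6.6]
gripper_width: 0.0495
```

Request:
jog_arm(steps=[[[0,0,0,0,0,0,0.7],[0,0,0,0,0,0,0.7],[-0.003,0,0,0,0,0,0.7],[-0.005,0,0,0,0,0,0.7],[-0.005,0,0,0,0,0,0.7],[-0.007,0,0,0,0,0,0.7],[0,0,0,0,0,0,0.7],[0,0,0,0,0,0,0.7]]], newtons=20)

```text
clock: 20.8
eef_pos: [0.4562, -0.3479, 0.0836]
eef_rot: [0.689, 0.158, 0.689, -0.158]
wrist_force: [0.5, 0.3, -4.3]
gripper_width: 0.0499
```

Run:
```python
from h import *
im,G=grab(); p,r=tool(); s=observe(); print(p,s["gripper_width"],s["wrist_force"],s["ft_torque"]) 
c=p[:2]; b=p[2]-.0430
its=[circ([*c,b],.025),circ([*c,b+.084],.025),circ([*c,b+.13],.0135)]
o=[overlay(im,its,0,(190,80,100,140),"scene",4),overlay(im,its,0,(385,190,100,140),"top",4)]
cv2.imwrite("pics/g6.png",np.hstack(o))
print(shift([.6485,-.107,.15]).round(4))
```

```text
[ 0.45601602 -0.34780444  0.08325148] 0.049785648322512685 [ 1.0547329   0.14878578 -3.3771966 ] [-0.05257909  0.01558736 -0.00161847]
[-0.0668  0.3005  0.0686]
```

View pics/g6.png

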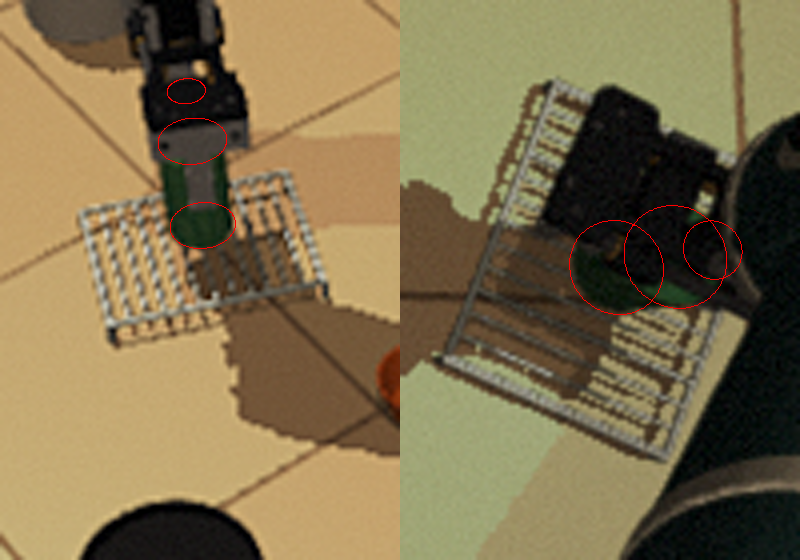

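Bottle held upright at 49.8 mm opening, clear of the rack. Carrying it to the lid.

Request:
jog_arm(steps=[[[-0.015,0,0,0,0,0,0.7],[-0.02,0.01,0.002,0,0,0,0.7],[-0.02,0.02,0.005,0,0,0,0.7],[-0.01,0.028,0.007,0,0,0,0.7],[0,0.03,0.007,0,0,0,0.7],[0,0.03,0.007,0,0,0,0.7],[0,0.03,0.007,0,0,0,0.7],[0,0.03,0.007,0,0,0,0.7]]])

```text
clock: 21.7
eef_pos: [0.5721, -0.2049, 0.1495]
eef_rot: [0.69, 0.158, 0.689, -0.158]
wrist_force: [-0.0, 0.1, -3.7]
gripper_width: 0.0499
```

Request:
jog_arm(steps=[[[0,0.03,0.007,0,0,0,0.7],[0,0.03,0.007,0,0,0,0.7],[0,0.028,0.006,0,0,0,0.7],[0,0.022,0.004,0,0,0,0.7],[0,0.012,0.002,0,0,0,0.7],[0.01,0,0,0,0,0,0.7],[0.01,0,0,0,0,0,0.7],[0,0,0,0,0,0,0.7]]])

```text
clock: 22.5
eef_pos: [0.6461, -0.1087, 0.1265]
eef_rot: [0.688, 0.158, 0.69, -0.159]
wrist_force: [0.6, 0.0, -2.4]
gripper_width: 0.0493
```

Run:
```python
from h import *
im,G=grab(); p,r=tool(); s=observe(); print(p,s["gripper_width"],s["wrist_force"]) 
for v in CAL: print(v,"lid",fit(G,lambda x:circ([x[0],x[1],.012],.065),(.649,-.107),np.array([.006,.006]),(v,)))
print(shift([.648,-.107,.0477]).round(4))
```

```text
[ 0.64704361 -0.10853384  0.12806702] 0.04952152175567749 [ 0.78982331 -0.18529824 -3.36673353]
scene lid (array([ 0.65281345, -0.10588976]), np.float64(14.313449825575738))
top lid (array([ 0.66031819, -0.09963341]), np.float64(3.548886575196449))
[0.0804 0.0019 0.0002]
```

Request:
jog_arm(steps=[[[0.015,0.002,0.001,0,0,0,0.7],[0.018,0,0,0,0,0,0.7],[0.018,0,0,0,0,0,0.7],[0.015,0,0,0,0,0,0.7],[0.007,0,0,0,0,0,0.7],[0.003,0,0,0,0,0,0.7],[0.001,0,0,0,0,0,0.7],[0,0,0,0,0,0,0.7]]])

```text
clock: 23.4
eef_pos: [0.6499, -0.1061, 0.0519]
eef_rot: [0.69, 0.158, 0.689, -0.158]
wrist_force: [0.2, 0.2, -2.6]
gripper_width: 0.0495
```

Request:
jog_arm(steps=[[[0.0005,0,0,0,0,0,0.7],[0.0005,0,0,0,0,0,0.7],[0.0003,0,0,0,0,0,0.7],[0,0,0,0,0,0,0.7],[0,0,0,0,0,0,0.7],[0,0,0,0,0,0,0.7],[0,0,0,0,0,0,0.7],[0,0,0,0,0,0,0.7]]])

```text
clock: 24.2
eef_pos: [0.6495, -0.106, 0.0501]
eef_rot: [0.689, 0.158, 0.689, -0.158]
wrist_force: [-0.7, 0.6, -3.4]
gripper_width: 0.0495
```

Request:
jog_arm(steps=[[[0.0006,0,0,0,0,0,0.7],[0.0005,0,0,0,0,0,0.7],[0.0005,0,0,0,0,0,0.7],[0.0004,0,0,0,0,0,0.7],[0,0,0,0,0,0,0.7],[0,0,0,0,0,0,0.7],[0,0,0,0,0,0,0.7],[0,0,0,0,0,0,0.7]]])

```text
clock: 25.0
eef_pos: [0.6495, -0.106, 0.0481]
eef_rot: [0.689, 0.158, 0.689, -0.158]
wrist_force: [-0.3, -0.2, -3.6]
gripper_width: 0.0494
```

Request:
jog_arm(steps=[[[0.0004,0,0,0,0,0,0.7],[0.0003,0,0,0,0,0,0.7],[0,0,0,0,0,0,0.7],[0,0,0,0,0,0,0.7],[0,0,0,0,0,0,0.7],[0,0,0,0,0,0,0.7],[0,0,0,0,0,0,0.7],[0,0,0,0,0,0,0.7]]])

```text
clock: 25.8
eef_pos: [0.6497, -0.1061, 0.0477]
eef_rot: [0.689, 0.158, 0.689, -0.158]
wrist_force: [-3.1, 0.3, 6.2]
gripper_width: 0.0495
```

Contact came at the predicted height. Releasing.

Request:
jog_arm(steps=[[[-0.0002,0,0,0,0,0,0.7],[0,0,0,0,0,0,0.45],[0,0,0,0,0,0,0.4],[0,0,0,0,0,0,0.3],[0,0,0,0,0,0,0.2],[0,0,0,0,0,0,0.1],[0,0,0,0,0,0,0],[0,0,0,0,0,0,0]]])

```text
clock: 26.6
eef_pos: [0.6495, -0.106, 0.0476]
eef_rot: [0.689, 0.158, 0.689, -0.158]
wrist_force: [0.3, 0.5, -0.3]
gripper_width: 0.092
```

Request:
jog_arm(steps=[[[-0.01,0,0,0,0,0,0],[-0.02,0,0,0,0,0,0],[-0.03,0,0,0,0,0,0],[-0.03,0,0,0,0,0,0],[-0.03,0,0,0,0,0,0],[-0.03,0,0,0,0,0,0],[0,0,0,0,0,0,0],[0,0,0,0,0,0,0]]])

```text
clock: 27.4
eef_pos: [0.6497, -0.106, 0.1985]
eef_rot: [0.69, 0.158, 0.689, -0.158]
wrist_force: [-0.6, 0.2, -0.4]
gripper_width: 0.094
```

Run:
```python
from h import *
print(observe()["eef_pos"],shift([.4735,.088,.12]).round(4))
```

```text
[ 0.64971755 -0.10595032  0.1985087 ] [ 0.0783  0.098  -0.2431]
```

Request:
jog_arm(steps=[[[0,0.012,-0.031,0,0,0,0],[0,0.012,-0.031,0,0,0,0],[0,0.012,-0.031,0,0,0,0],[0,0.012,-0.03,0,0,0,0],[0.01,0.012,-0.03,0,0,0,0],[0.02,0.013,-0.03,0,0,0,0],[0.02,0.013,-0.03,0,0,0,0],[0.02,0.012,-0.03,0,0,0,0]]])

```text
clock: 28.2
eef_pos: [0.4717, 0.0887, 0.1263]
eef_rot: [0.689, 0.157, 0.69, -0.158]
wrist_force: [0.4, -0.7, -0.6]
gripper_width: 0.0938
```

Run:
```python
from h import *
print(observe()["eef_pos"],shift([.4735,.088,.0207]).round(4))
```

```text
[0.47167141 0.08873174 0.126287  ] [0.1056 0.0002 0.002 ]
```

Request:
jog_arm(steps=[[[0.02,0,0.001,0,0,0,0],[0.025,0,0,0,0,0,0],[0.025,0,0,0,0,0,0],[0.02,0,0,0,0,0,0],[0.01,0,0,0,0,0,0],[0.002,0,0,0,0,0,0.2],[0,0,0,0,0,0,0.25],[0,0,0,0,0,0,0.3]]], newtons=15)

```text
clock: 29.0
eef_pos: [0.4746, 0.0876, 0.0263]
eef_rot: [0.69, 0.158, 0.689, -0.158]
wrist_force: [-0.6, 0.2, -0.3]
gripper_width: 0.0737
```

Request:
jog_arm(steps=[[[0,0,0,0,0,0,0.35],[0,0,0,0,0,0,0.4],[0,0,0,0,0,0,0.5],[0,0,0,0,0,0,0.6],[0,0,0,0,0,0,0.6],[0,0,0,0,0,0,0.6],[0,0,0,0,0,0,0.6],[0,0,0,0,0,0,0.6]]])

```text
clock: 29.8
eef_pos: [0.4746, 0.0877, 0.0262]
eef_rot: [0.69, 0.158, 0.689, -0.157]
wrist_force: [-0.7, -0.6, 8.7]
gripper_width: 0.0633
```

Run:
```python
from h import *
s=observe(); print(s["eef_pos"],s["gripper_width"],shift([.459,-.3455,.10]).round(4))
```

```text
[0.4746361  0.08765327 0.02624026] 0.06325063886101893 [-0.0739 -0.3968  0.1743]
```

Request:
jog_arm(steps=[[[-0.01,0,0,0,0,0,0.6],[-0.02,0,0,0,0,0,0.6],[-0.025,0,0,0,0,0,0.6],[-0.02,-0.01,0.004,0,0,0,0.6],[-0.005,-0.02,0.009,0,0,0,0.6],[0,-0.03,0.013,0,0,0,0.6],[0,-0.033,0.0145,0,0,0,0.6],[0,-0.033,0.0145,0,0,0,0.6]]])

```text
clock: 30.6
eef_pos: [0.4688, -0.051, 0.1065]
eef_rot: [0.69, 0.158, 0.689, -0.157]
wrist_force: [0.2, 0.3, -1.8]
gripper_width: 0.0632
```

Request:
jog_arm(steps=[[[0,-0.033,0.0145,0,0,0,0.6],[0,-0.033,0.0145,0,0,0,0.6],[0,-0.033,0.0145,0,0,0,0.6],[0,-0.033,0.0145,0,0,0,0.6],[0,-0.033,0.0145,0,0,0,0.6],[0,-0.033,0.0145,0,0,0,0.6],[0,-0.033,0.0145,0,0,0,0.6],[0,-0.025,0.012,0,0,0,0.6]]])

```text
clock: 31.4
eef_pos: [0.4593, -0.332, 0.1065]
eef_rot: [0.689, 0.158, 0.689, -0.158]
wrist_force: [-0.3, 0.8, -1.5]
gripper_width: 0.0633
```

Request:
jog_arm(steps=[[[0,-0.012,0.005,0,0,0,0.6],[0.01,0,0,0,0,0,0.6],[0.01,0,0,0,0,0,0.6],[0,0,0,0,0,0,0.6],[0,0,0,0,0,0,0.6],[0,0,0,0,0,0,0.6],[0,0,0,0,0,0,0.6],[0,0,0,0,0,0,0.6]]])

```text
clock: 32.2
eef_pos: [0.4593, -0.3427, 0.0859]
eef_rot: [0.689, 0.158, 0.689, -0.158]
wrist_force: [-0.8, -0.1, -0.4]
gripper_width: 0.0632
```

Run:
```python
from h import *
im,G=grab(); p,r=tool(); s=observe(); print(p,s["gripper_width"],s["wrist_force"]) 
print(shift([.458,-.346,.0382]).round(4))
b=p[2]-.0182
its=[circ([*p[:2],b],.032),circ([*p[:2],b+.044],.032),circ([.458,-.346,.02],.003),rect([.458,-.346,.02,-.385])]
o=[overlay(im,its,0,(190,80,100,140),"scene",4),overlay(im,its,0,(385,190,100,140),"top",4)]
cv2.imwrite("pics/g7.png",np.hstack(o))
```

```text
[ 0.45925136 -0.3427298   0.08577861] 0.0635388453932689 [ 0.68242767 -1.23493246 -1.59745924]
[ 0.0476 -0.0035  0.0003]
```

View pics/g7.png

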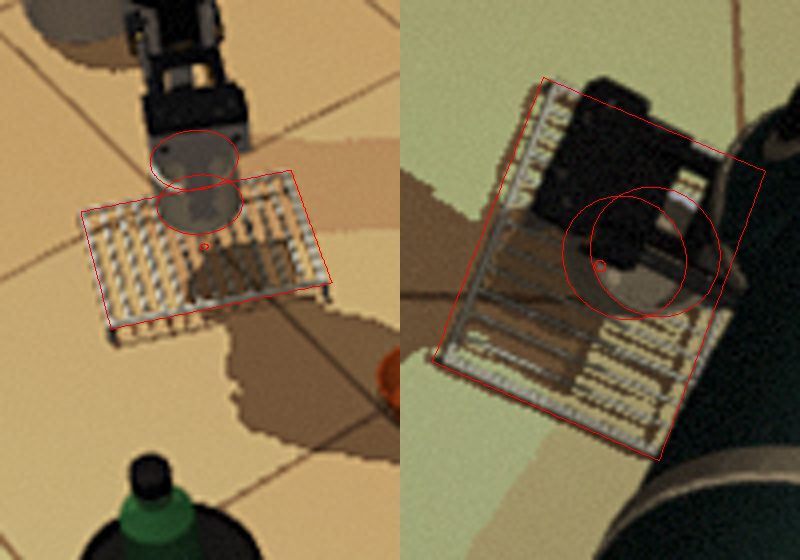

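The ramekin and rack match their projections in both views to about 2–4 mm. Lowering.

Request:
jog_arm(steps=[[[0.01,-0.004,0,0,0,0,0.6],[0.012,0,0,0,0,0,0.6],[0.01,0,0,0,0,0,0.6],[0.008,0,0,0,0,0,0.6],[0.003,0,0,0,0,0,0.6],[0.001,0,0,0,0,0,0.6],[0,0,0,0,0,0,0.6],[0,0,0,0,0,0,0.6]]])

```text
clock: 33.1
eef_pos: [0.4576, -0.3465, 0.0419]
eef_rot: [0.689, 0.158, 0.689, -0.158]
wrist_force: [0.4, -0.5, -0.9]
gripper_width: 0.0634
```

Request:
jog_arm(steps=[[[0.0005,0,0,0,0,0,0.6],[0.0005,0,0,0,0,0,0.6],[0.0005,0,0,0,0,0,0.6],[0,0,0,0,0,0,0.6],[0,0,0,0,0,0,0.6],[0,0,0,0,0,0,0.6],[0,0,0,0,0,0,0.6],[0,0,0,0,0,0,0.6]]])

```text
clock: 33.9
eef_pos: [0.4574, -0.3464, 0.0401]
eef_rot: [0.689, 0.158, 0.689, -0.158]
wrist_force: [-0.0, 0.2, -1.0]
gripper_width: 0.0638
```

Request:
jog_arm(steps=[[[0.0005,0,0,0,0,0,0.6],[0.0005,0,0,0,0,0,0.6],[0.0005,0,0,0,0,0,0.6],[0.0002,0,0,0,0,0,0.6],[0,0,0,0,0,0,0.6],[0,0,0,0,0,0,0.6],[0,0,0,0,0,0,0.6],[0,0,0,0,0,0,0.6]]])

```text
clock: 34.7
eef_pos: [0.4574, -0.3464, 0.0384]
eef_rot: [0.689, 0.158, 0.689, -0.158]
wrist_force: [0.3, -0.1, -2.3]
gripper_width: 0.0633
```

Request:
jog_arm(steps=[[[0.0003,0,0,0,0,0,0.6],[0.0003,0,0,0,0,0,0.6],[0,0,0,0,0,0,0.6],[0,0,0,0,0,0,0.6],[0,0,0,0,0,0,0.6],[0,0,0,0,0,0,0.6],[0,0,0,0,0,0,0.6],[0,0,0,0,0,0,0.6]]])

```text
clock: 35.5
eef_pos: [0.4574, -0.3464, 0.0383]
eef_rot: [0.689, 0.158, 0.689, -0.158]
wrist_force: [-3.1, 2.8, 7.8]
gripper_width: 0.0635
```

Contact. I'll release, rise and move away from the scene.

Request:
jog_arm(steps=[[[-0.0002,0,0,0,0,0,0.6],[0,0,0,0,0,0,0.3],[0,0,0,0,0,0,0.2],[0,0,0,0,0,0,0.1],[0,0,0,0,0,0,0],[0,0,0,0,0,0,0],[0,0,0,0,0,0,0],[0,0,0,0,0,0,0]]])

```text
clock: 36.3
eef_pos: [0.4574, -0.3463, 0.038]
eef_rot: [0.689, 0.158, 0.689, -0.158]
wrist_force: [-0.2, -0.3, 0.2]
gripper_width: 0.0938
```

Request:
jog_arm(steps=[[[-0.015,0,0,0,0,0,0],[-0.03,0,0,0,0,0,0],[-0.04,0,0,0,0,0,0],[-0.04,0,0,0,0,0,0],[-0.04,0,0,0,0,0,0],[-0.02,0.03,-0.015,0,0,0,0],[0,0.035,-0.015,0,0,0,0],[0,0.035,-0.015,0,0,0,0]]])

```text
clock: 37.1
eef_pos: [0.4603, -0.2358, 0.2247]
eef_rot: [0.69, 0.158, 0.688, -0.158]
wrist_force: [0.4, 0.7, -0.9]
gripper_width: 0.0942
```

Request:
jog_arm(steps=[[[0,0.035,-0.015,0,0,0,0],[0,0.035,-0.015,0,0,0,0],[0,0.035,-0.015,0,0,0,0],[0,0.035,-0.01,0,0,0,0],[0,0.03,-0.01,0,0,0,0],[0,0,0,0,0,0,0],[0,0,0,0,0,0,0],[0,0,0,0,0,0,0]]])

```text
clock: 37.9
eef_pos: [0.4756, -0.0565, 0.2235]
eef_rot: [0.689, 0.158, 0.689, -0.158]
wrist_force: [0.5, 0.3, -0.4]
gripper_width: 0.0939
```

Run:
```python
from h import *
im,G=grab(); z=np.load("im0.npz"); G0={n:grad(z[n]) for n in CAL}; print(observe()["eef_pos"],observe()["wrist_force"])
F=lambda G,s,r,v:fit(G,lambda x:circ([x[0],x[1],s[2]],r),s[:2],np.array([.005,.005]),(v,))
for v in CAL:
    for n,g,s,r in [("ramekin",G,(.4575,-.3465,.064),.032),("shaker",G,(.5857,.3458,.069),.031),("pan",G,(.586,.346,.012),.095),("cap",G,(.6497,-.106,.134),.0135),("lid",G0,(.649,-.107,.012),.065),("muf_a0",G0,(.414,-.13,.033),.034),("muf_a",G,(.414,-.13,.033),.034),("muf_b0",G0,(.7,.123,.033),.034),("muf_b",G,(.7,.123,.033),.034)]:
        x,sc=F(g,s,r,v); print(v,n,x.round(4),round(sc,1))
a=overlay(im,[circ([.649,-.107,.012],.065),circ([.586,.346,.012],.095),rect([.458,-.346,.02,-.385])],0,(200,70,220,320),"scene",1.8)
b=overlay(im,[circ([.649,-.107,.012],.065),circ([.586,.346,.012],.095),rect([.458,-.346,.02,-.385])],0,(80,110,400,220),"top",1)
c=np.zeros((576,800,3),np.uint8); c[:a.shape[0],:a.shape[1]]=a; c[:220,400:]=b; cv2.imwrite("pics/end.png",c)
```

```text
[ 0.47561251 -0.05646822  0.22323666] [ 0.22951586  0.28894174 -0.43698297]
scene ramekin [ 0.4633 -0.3418] 13.2
scene shaker [0.5795 0.3448] 14.5
scene pan [0.5877 0.3482] 12.2
scene cap [ 0.6551 -0.0973] 13.9
scene lid [ 0.6493 -0.1059] 13.5
scene muf_a0 [ 0.4146 -0.1289] 14.8
scene muf_a [ 0.4163 -0.1273] 14.3
scene muf_b0 [0.7004 0.1239] 14.9
scene muf_b [0.7006 0.1236] 14.9
top ramekin [ 0.4578 -0.3436] 13.0
top shaker [0.5885 0.3541] 13.5
top pan [0.5833 0.3444] 10.1
top cap [ 0.6668 -0.0974] 8.5
top lid [ 0.6465 -0.107 ] 15.0
top muf_a0 [ 0.4134 -0.1317] 12.8
top muf_a [ 0.419  -0.1284] 0.5
top muf_b0 [0.6935 0.126 ] 13.0
top muf_b [0.6938 0.1262] 14.1
```

View pics/end.png

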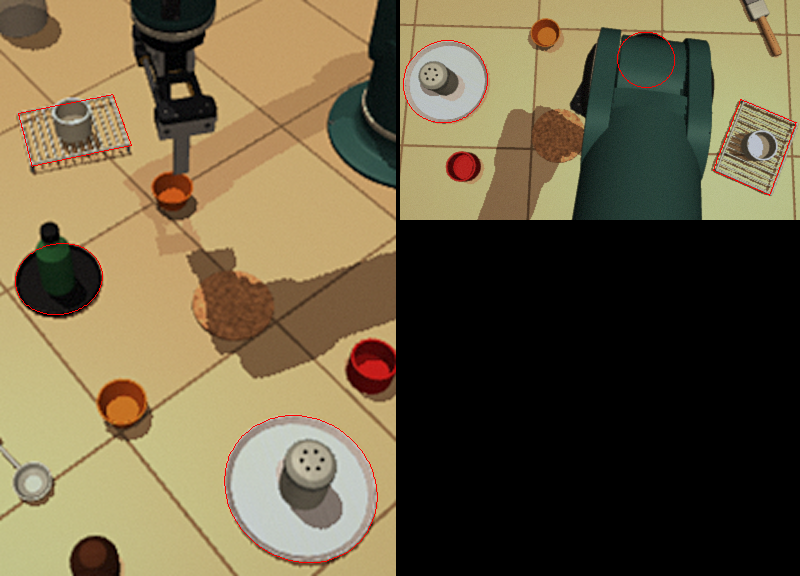

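Everything looks in place. The bottle's cap fit is the least certain because the arm hides it in the top view, so I'll move the arm aside and check.

Request:
jog_arm(steps=[[[0,0.035,-0.03,0,0,0,0],[0,0.035,-0.03,0,0,0,0],[0,0.035,-0.03,0,0,0,0],[0,0.035,-0.02,0,0,0,0],[0,0.035,-0.01,0,0,0,0],[0,0.035,0,0,0,0,0],[0,0.035,0,0,0,0,0],[0,0,0,0,0,0,0]]])

```text
clock: 38.8
eef_pos: [0.4751, 0.2204, 0.2225]
eef_rot: [0.689, 0.157, 0.69, -0.157]
wrist_force: [-0.9, -1.1, -0.5]
gripper_width: 0.094
```

Run:
```python
from h import *
im,G=grab(); print(observe()["eef_pos"],observe()["wrist_force"])
for v in CAL:
    for n,s,r in [("cap",(.6497,-.106,.134),.0135),("lid",(.649,-.107,.012),.065),("muf_a",(.414,-.13,.033),.034)]:
        x,sc=fit(G,lambda x:circ([x[0],x[1],s[2]],r),s[:2],np.array([.005,.005]),(v,)); print(v,n,x.round(4),round(sc,1))
c=(.6495,-.106)
its=[circ([*c,.004],.025),circ([*c,.088],.025),circ([*c,.134],.0135),circ([*c,.012],.065)]
cv2.imwrite("pics/end2.png",np.hstack([overlay(im,its,0,(185,160,95,110),"scene",4),overlay(im,its,0,(285,115,95,110),"top",4)]))
```

```text
[0.47439718 0.21682941 0.2226088 ] [ 0.39438113 -0.42269937 -0.04062455]
scene cap [ 0.655  -0.0972] 14.1
scene lid [ 0.6494 -0.107 ] 14.4
scene muf_a [ 0.4146 -0.1289] 14.8
top cap [ 0.6442 -0.1052] 9.7
top lid [ 0.6465 -0.107 ] 15.0
top muf_a [ 0.4129 -0.1327] 13.2
```

View pics/end2.png

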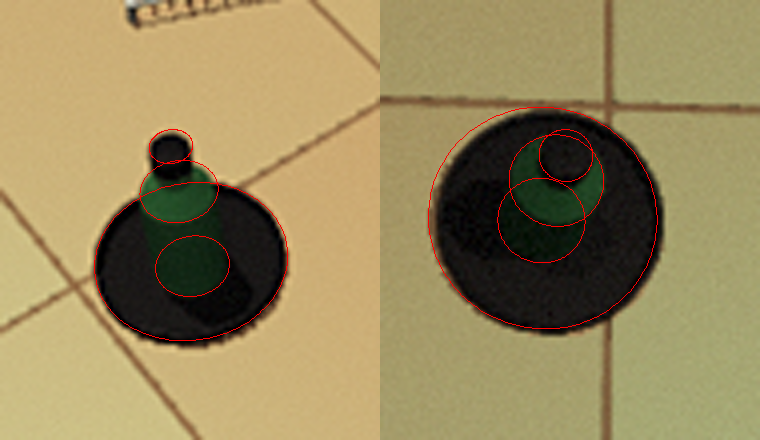

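The bottle stands upright in the middle of the lid: its base, shoulder and cap circles match in both views to within a few mm. Both muffin cups are where they started. Handing in.

```bash
python3 -c "
from cell import workorder,observe
print(observe()['clock'],workorder.sign_off())"
```

```text
the job is handed in; nothing more can be done
38.9 None
```

I let the ramekin wait on the cork trivet, then moved the shaker to the pan, the bottle to the lid and the ramekin to the rack. I handed the job in at 38.9 s of the 122 s allowed. Every set-down was lowered gently, with contact at the height I had worked out and readings of at most 14 N.

**Last checks:**
- **Placing:** all three stand upright. By tool position and image overlays I judge each to be within about 5 mm of its middle.
- **Muffin cups:** both are where they started, to within 2 mm in every clear view.
- **Robot:** the arm is clear of everything, with about zero force on the wrist.

**What disagreed:**
- **The two cameras:** they differ by about 5–13 mm around the rack, and the heights measured from both views came out up to 16 mm low there. I corrected this using objects held at a known tool position.
- **Single-camera fits:** some came out further off, up to 11 mm for the bottle's cap and 10 mm for the shaker's top. The cap is high up and the shaker's top is domed, and other fits and the base overlays showed smaller offsets. I take these as fitting and camera error.

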